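# Wind the board carriage past the jammed tray mouth to its index

## Robot

A 7-joint arm with a two-finger parallel gripper is mounted at the origin on the work surface. World frame = base frame: x ahead of the robot, y to its left, z up, the work surface at z = 0. Lengths are in m, angles in rad, forces in N, time in s.
With the tool pointing down it reaches from about 0.35 to 0.9 m from the base axis. Payload 8.1 kg.
Tool frame: the origin (TCP) lies on the centre line of the jaws, within the pads' length; the fingertips stand arm.tip_extent ahead of it and the grasp point (between the pads) lies 3 mm ahead of it (arm.tip_extent is the distance from the TCP to the fingertips, in m); y points along the fingers, z is the direction in which the jaws open and shut, and the axes are right-handed (so a half turn about y gives the same grasp; the last joint's range is limited). The gripper opens to 92 mm and grips with 3 to 60 N. Pads are 19 mm wide; open, the fingers measure 130 mm over their backs; the gripper's body (75 mm by 190 mm) begins 47 mm behind the grasp point.
Start: joints at [1.144, 0.434, 0.025, 1.573, -0.012, 1.134, -0.075], TCP at [0.199, -0.593, 0.249] pointing down, gripper open.
Joint ranges: [-2.62, 2.62], [-0.44, 2.09], [-1.27, 1.32], [0.08, 2.57], [-1.32, 4.46], [0.12, 2], [-2.74, 2.74]. Speed limits (rad/s): [2.22, 2.22, 3.01, 3.01, 3.14, 3.14, 3.14].

## Interface

Orientations are given as a rotation vector (axis times angle).
In Python, from cell import observe, get_image, sign_off, boxes_of, place_of, arm gives the robot as it stands.
- The arm moves only by the tool arm_command, never from a script. Its argument "plan" is a list of rows, each a list of 2 entries, a list of its own where there are three numbers: the shift along the tool's x, y, z in m, then the turn, a rotation vector about the tool's x, y, z in degrees. In form: [[[tx, ty, tz], [ax, ay, az]], ...]. A call has 1 to 5 rows; each row is the pose to reach, as a shift and turn from the pose commanded when the call began, along the tool's axes at that moment; what a row does not reach only later rows make up. A row lasts 1/10 s, in which the tool goes at most 50 mm and 8.59 degrees, less where a joint would pass 70% of its speed; a pose out of reach is approached as far as the arm can. A call with a gripper value outside its range is refused whole. "fingers" is the closure, from -1 (fully open) to 1 (shut), set as the call begins (left out, the last holds). The fingers move at their own pace and stop on an object; "squeeze" is the grip in N (left out, the last holds). Time passes only in rows, so rows that repeat a pose let the fingers close. It gives the time, the measured TCP pose, the force and the opening at its end, in the units of the state.
- observe(): the state, without advancing time (a new reading comes with each control period).
- get_image(name): name is "scene" or "top"; returns a dict with "color" (420x560x3 uint8, red, green, blue), "camera_matrix" (3x3 intrinsics, pixels), "world_to_cam" (4x4, takes a point from world to camera coordinates). Camera axes: x right, y up, looking along -z (the intrinsics and any distortion apply to the point x, -y, -z); pixel columns grow to the right and rows downward; lengths in m; the calibration is good to about 2 mm. A picture is of the moment at which its call begins. There is no depth.
- sign_off(): hands the job in, once; it reports no verdict.
Trained networks look in a picture, given as the dict that the camera call returned (one of the last four; its "shot" number tells which), for a name from the list of things; names that differ only in an ending like _2 or _b are one class to them, and where a whole thing is asked for, a point or a joint stands for the part that bears it (a point fixed in the world has none). Each returns a list of dicts, best first, with "confidence" (0 to 1); they miss things now and then, are a little off and sometimes report something else, mostly with a low value. They report only what shows in the picture. A call takes as long as a camera call.
- boxes_of(picture, thing): "point" ([column, row] in pixels, amid what is visible of it).
- place_of(picture, thing): "point" ([column, row] in pixels: a listed point, or the origin of a listed thing).
The state is a dict: "clock": time; "joints": joint angles; "dq": joint speeds; "joint_efforts": joint torques, N m; "position": TCP position; "ee_rot": TCP orientation; "force": force on the tool from outside, world axes, zero at the start; "ft_torque": the same for the moment, N m; "width": opening from 0.0 (shut) to 1.0 (fully open).
Only numpy, scipy, OpenCV 4.12 (cv2) and the standard library are available. Lean on these libraries where they do the work, as an engineer would, in place of code of your own. Each camera call takes 0.05 s, during which the arm holds its last target.

## Task

A capacitor can is stuck half out of the narrow mouth of the small tray and blocks the lane of the board carriage: nudge it back so that all three cans stand upright, wholly inside the tray. Then turn the knob that rides on the carriage, following it as it travels off, until the carriage's pointer lines up with the pointer of the index clamp. Move the carriage by its knob only (do not push the carriage or its board, nor let it run into a can), and leave the bottle, the reel and the screwdriver where they are.

Things in the scene. Friction and masses are not known exactly. Their poses are not given: they have to be found in the camera images.
- stage: the fixed stage: grey plate 275 (x) x 380 (y) x 12 mm. Origin on the bench under it; the plate spans x -111..164, y -190..190 mm of this frame, top at z = 12. The carriage travels along +y of this frame. The lane it sweeps is free plate at x -40..50; its rail, 10 mm high above the plate, runs at x -70..-40.
- mouth (a point): centre of the tray's mouth, on the plate, at the lane side: stage x = 50, y = 30, z = 12 mm, axes as the stage. Tray on the plate: walls 5 mm thick, tops 28 mm above the bench, outer x 50..155, y -25..120 mm in the stage frame. The mouth, its only opening, is 42 mm wide (stage y 9..51) in the wall at x 50..55, facing -x; a round post 8 mm dia, 30 mm above the bench, ends each wall.
- carriage (a joint): travel of the carriage along stage +y, m, 0 to 0.115 (end stop). The knob drives it through a rack, 30 mm per rad; it stays where left. Carriage with board: stage x -74..45, 130 mm long in y, its front (+y) edge at stage y = -50 mm + travel; it starts at travel 0..20 mm. Deck top 34 mm, board and chips up to 40 mm above the bench.
- knob (a joint): angle of the carriage knob, rad, 0 to 3.83, growing clockwise seen from above; clockwise drives the carriage to +y of the stage. About 0.25 N m to turn, with no spring-back.
- knob_grip (a point): point on the knob's vertical axis at gripping height, 74 mm above the bench. The knob is a black bar 46 mm long (this point's x axis), 12 mm thick (its y), 30 mm high (top 9 mm above this point), on a steel hub 30 mm dia, 20 mm high. It stands at stage x = -20, y = -149 mm + travel; the point travels and turns with it.
- pointer (a point): tip of the thin steel pointer on the -x side of the carriage, 32 mm above the bench; at stage y = -115 mm + travel. Travels with the carriage.
- index: fixed dark steel index clamp 14 x 20 x 22 mm with a steel stud on top, on the near (-x) edge of the plate; origin at its underside on the plate, axes parallel to the stage's. The carriage pointer must end at its y = 0.
- index_tip (a point): tip of the thin pointer of the index clamp (1.5 mm thick, pointing +x at the carriage), at y = 0 of the clamp, 33 mm above the bench.
- can_a_center (a point): centre (half-way up) of a black round capacitor can, 26 mm dia, 40 mm high, 35 g, standing on the plate; one of three, any of which may be the one in the mouth.
- can_b_center (a point): centre of the second can, 28 mm dia, 36 mm high, 35 g.
- can_c_center (a point): centre of the third can, 30 mm dia, 32 mm high, 35 g.
- can_a: the same 26 mm can, origin at its underside
- can_b: the same 28 mm can, origin at its underside
- can_c: the same 30 mm can, origin at its underside
- flask_center (a point): bystander: centre of a white plastic bottle, 48 mm dia, 125 mm high, standing on the plate, on the -y side of the tray.
- reel_center (a point): bystander: centre of an empty blue reel, 56 mm dia, 36 mm high, standing on its flange on the bench, beyond the +y end of the plate.
- driver: bystander: screwdriver 170 mm long, handle 26 mm thick, lying on the bench on the robot's side of the stage, roughly along its y.

How it is judged:
On the way, in this order (a step that is already met when the one before it is completed fails the run):
1. all three cans stand wholly inside the tray (x of can_a_center in the frame of stage between 0.068 and 0.15 m and y of can_a_center in the frame of stage between -0.02 and 0.115 m and z of each of can_a_center, can_b_center, can_c_center in the frame of stage below 0.045 m and angle between each of can_a_center, can_b_center, can_c_center's own z axis and vertical below 0.2 rad and x of can_b_center in the frame of stage between 0.068 and 0.15 m and y of can_b_center in the frame of stage between -0.02 and 0.115 m and x of can_c_center in the frame of stage between 0.068 and 0.15 m and y of can_c_center in the frame of stage between -0.02 and 0.115 m), for 0.2 s.
2. the carriage pointer lines up with the index pointer (all of step 1 and y of pointer in the frame of index between -0.004 and 0.004 m), for 0.2 s.
At the end, for the whole second after the job is handed in: all three cans stand upright (within 0.2 rad) inside the tray, their centres at stage x 68..150 and y -20..115 mm, on the plate and at rest, and the carriage is at rest with its pointer within 4 mm of the index pointer along the travel (all of step 2 and linear speed of each of can_a, can_b, can_c below 0.01 m/s and velocity of joint carriage between -0.003 and 0.003 m/s); the robot touches nothing.
It fails at once if the carriage runs into a can (over 2 N) (contact force between any of carriage_c0, carriage_c3, carriage_c5 and can_a above 2 N or contact force between any of carriage_c0, carriage_c3, carriage_c5 and can_b above 2 N or contact force between any of carriage_c0, carriage_c3, carriage_c5 and can_c above 2 N).
It fails at once if the robot pushes the carriage deck or its board (over 5 N) instead of the knob (contact force between any of the fingers, the arm and carriage_c0 above 5 N or contact force between any of the fingers, the arm and carriage_c1 above 5 N or contact force between any of the fingers, the arm and carriage_c3 above 5 N or contact force between any of the fingers, the arm and carriage_c4 above 5 N or contact force between any of the fingers, the arm and carriage_c5 above 5 N or contact force between any of the fingers, the arm and carriage_c6 above 5 N).
It fails at once if a bystander is moved by more than 25 mm (distance of any of flask_center, reel_center, driver from where it was at the start of the episode above 0.025 m).
It also fails if it takes over 72 s, if anything falls off the work surface, if the arm or the gripper's body presses on something with over 40 N, if the wrist force passes 120 N, or if a joint passes its speed limit or range.

## Working session

There is one attempt and no reset: what is moved stays moved. The work goes in short steps, Python scripts to look and compute and a tool call to move; the robot and the scene stay as the last step left them, time stands still between calls to the robot, and variables do not carry over. Pictures are saved under pics/ and viewed, and the job is handed in when it is done.

Besides the shell and the picture viewer there is one more tool, called after "Emit:" as name(argument=value, ...), one argument or row to a line, values as JSON. arm_command: Moves the arm, as the interface text tells. Its arguments: {"type":"object","properties":{"plan":{"type":"array","items":{"type":"array"}},"fingers":{"type":"number"},"squeeze":{"type":"number"}},"required":["plan"]}

```bash
ls; mkdir -p pics; python3 - <<'E'
from cell import *
import cv2
print(observe()); print(arm, getattr(arm,'tip_extent',None))
for n in ("scene","top"):
    p=get_image(n); cv2.imwrite(f"pics/{n}0.png",p["color"][:,:,::-1])
    print(n,p["camera_matrix"],p["world_to_cam"],[k for k in p])
    for t in ["stage","mouth","knob_grip","pointer","index","index_tip","can_a_center","can_b_center","can_c_center","flask_center","reel_center","driver"]:
        r=place_of(p,t); print(t,[(list(map(lambda v:round(float(v),1),d["point"])),round(d["confidence"],2)) for d in r[:4]])
E
```

```text
pics
{'clock': 0.0, 'joints': array([ 1.14438136,  0.43519852,  0.02498593,  1.57406345, -0.01157808,
        1.13401237, -0.0751146 ]), 'dq': array([-6.79768993e-04,  1.33976113e-03, -1.22553458e-04, -2.48971100e-05,
       -1.70694092e-04,  1.13231225e-03,  6.55188832e-04]), 'joint_efforts': array([ 8.75442420e-04, -6.67851591e+01,  9.85650681e-01, -3.14457572e+01,
       -6.04482251e-02,  4.28532623e-02,  1.49222215e-04]), 'position': array([ 0.19865444, -0.59209944,  0.24797332]), 'ee_rot': array([-0.33460348,  2.04804229, -2.04496958]), 'force': array([ 0.86775386, -0.14203871,  0.41433111]), 'ft_torque': array([-0.00496543, -0.0337605 , -0.00377008]), 'width': 0.9909434298764335}
<Robot object at 0x7f8ac8407a10> 0.022
scene [[532.81964369   0.         282.39226223]
 [  0.         532.81964369 209.88585605]
 [  0.           0.           1.        ]] [[ 0.86174326  0.50717106 -0.01326922 -0.50487263]
 [-0.32737693  0.57585193  0.74914545  0.06931493]
 [ 0.38758599 -0.64122701  0.66227262 -1.36443801]
 [ 0.          0.          0.          1.        ]] ['color', 'camera_matri
[... 550 characters left out ...]
    ]] [[ 0.02381077 -0.9994629  -0.02251568  0.06954702]
 [ 0.9980646   0.02247122  0.05798363 -0.55910671]
 [-0.05744653 -0.02385274  0.9980636  -0.7505691 ]
 [ 0.          0.          0.          1.        ]] ['color', 'camera_matrix', 'world_to_cam', 'shot']
stage [([349.3, 210.9], 0.6)]
mouth [([342.5, 179.7], 0.74)]
knob_grip [([420.4, 247.0], 0.67)]
pointer [([382.4, 272.5], 0.86)]
index [([337.3, 263.6], 0.47)]
index_tip [([339.7, 257.5], 0.47)]
can_a_center [([344.6, 184.2], 0.52)]
can_b_center [([327.2, 138.7], 0.55)]
can_c_center [([352.0, 163.9], 0.64)]
flask_center [([430.2, 148.1], 0.82)]
reel_center [([255.7, 112.3], 0.6), ([341.4, 291.6], 0.35)]
driver [([340.0, 293.1], 0.6)]
```

View pics/scene0.png

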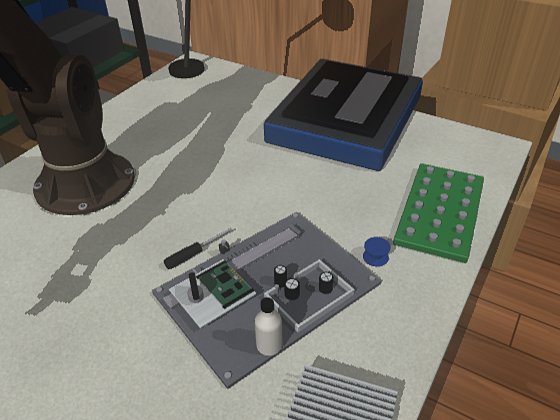

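View pics/top0.png

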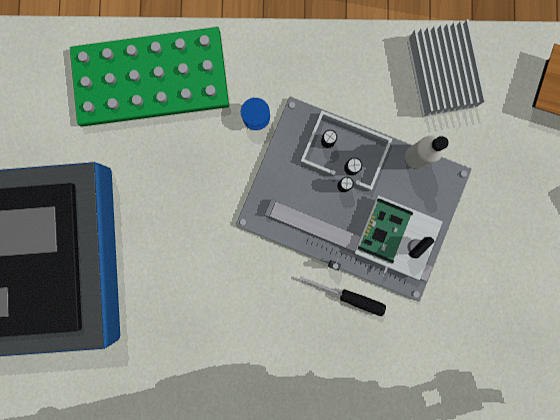

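```bash
python3 - <<'E'
import cv2
a=cv2.imread("pics/top0.png")
c=a[85:305,225:485]; cv2.imwrite("pics/crop0.png",cv2.resize(c,None,fx=2.7,fy=2.7,interpolation=cv2.INTER_CUBIC))
c=a[195:305,300:460]; cv2.imwrite("pics/crop1.png",cv2.resize(c,None,fx=5,fy=5,interpolation=cv2.INTER_CUBIC))
E
```

```text
(no output)
```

View pics/crop0.png

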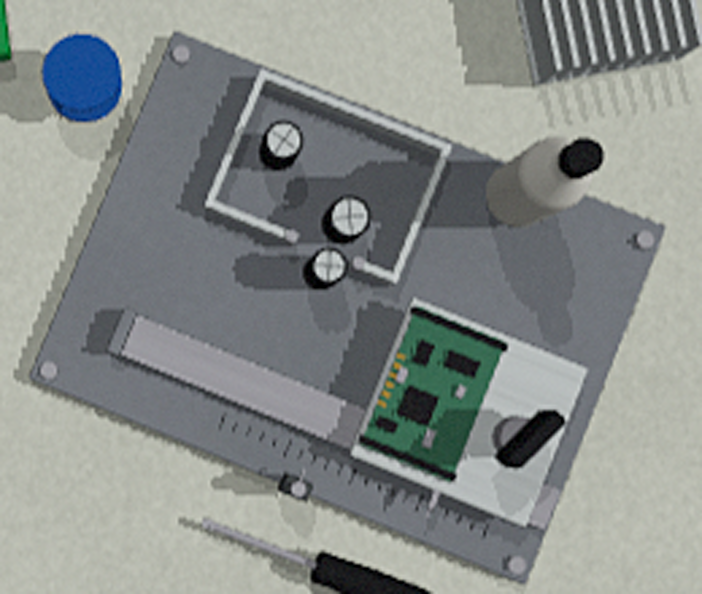

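View pics/crop1.png

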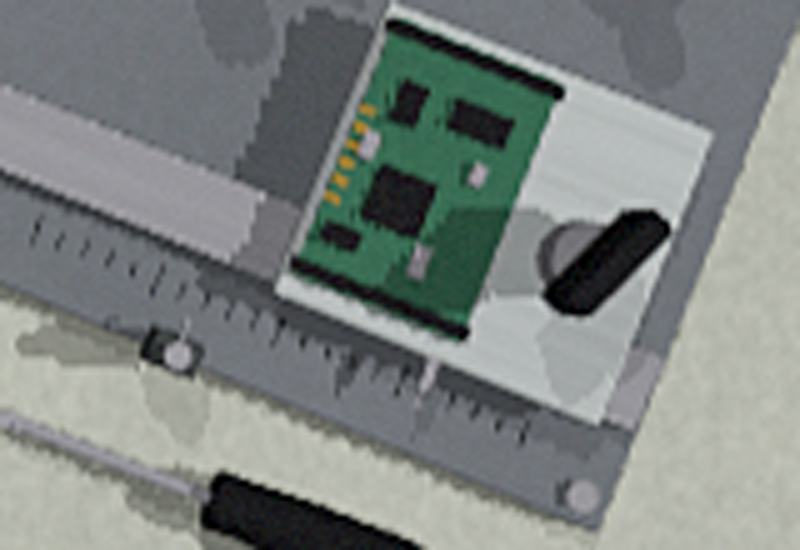

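```bash
cat > h.py <<'E'
import numpy as np, json, os
from scipy.optimize import least_squares
from scipy.spatial.transform import Rotation as R
def proj(p,P):
    P=np.atleast_2d(P); c=P@p["world_to_cam"][:3,:3].T+p["world_to_cam"][:3,3]
    q=np.c_[c[:,0],-c[:,1],-c[:,2]]@np.asarray(p["camera_matrix"]).T
    return q[:,:2]/q[:,2:]
def back(p,uv,z):
    K=np.asarray(p["camera_matrix"]);r=np.linalg.inv(K)@[uv[0],uv[1],1]; r=np.array([r[0],-r[1],-r[2]])
    Rm=p["world_to_cam"][:3,:3];t=p["world_to_cam"][:3,3]; o=-Rm.T@t; d=Rm.T@r
    return o+d*(z-o[2])/d[2]
def s2w(S,P):
    x,y,a=S;P=np.atleast_2d(np.asarray(P,float));c,s=np.cos(a),np.sin(a)
    return np.c_[x+c*P[:,0]-s*P[:,1],y+s*P[:,0]+c*P[:,1],P[:,2]]
def w2s(S,P):
    x,y,a=S;P=np.atleast_2d(P);c,s=np.cos(a),np.sin(a);dx=P[:,0]-x;dy=P[:,1]-y
    return np.c_[c*dx+s*dy,-s*dx+c*dy,P[:,2]]
E
python3 - <<'E'
from h import *
from cell import *
p=get_image("top")
C=np.array([[.164,.19,.012],[.164,-.19,.012],[-.111,-.19,.012],[-.111,.19,.012]])
uv=np.array([[289.8,97.2],[470.9,168.7],[419.7,300.2],[237.2,225]])
f=least_squares(lambda S:(proj(p,s2w(S,C))-uv).ravel(),[.6,-.1,-.3]); S=f.x
print(S,np.degrees(S[2]),f.fun)
json.dump(list(S),open("S.json","w"))
def sh(n,u,z): print(n,"stage mm",(w2s(S,back(p,u,z))[0]*1e3).round(1),"world",back(p,u,z).round(4))
cr=lambda x,y:(x/2.7+225,y/2.7+85)
sh("post1",cr(292,236),.03);sh("post2",cr(359,263),.03)
sh("canA mouth 40",cr(329,265),.052);sh("can2 c 32",cr(350,216),.044);sh("can far b 36",cr(284,140),.048)
for t,z in [("mouth",.012),("knob_grip",.074),("pointer",.032),("index_tip",.033),("can_a_center",.032),("can_b_center",.03),("can_c_center",.028),("flask_center",.0745),("reel_center",.018)]:
    for d in place_of(p,t)[:1]: sh(t,d["point"],z)
c1=lambda x,y:(x/5+300,y/5+195)
sh("index stud?",c1(180,352),.036);sh("idx tip",c1(186,322),.033);sh("pointer",c1(428,385),.032);sh("bartop",c1(607,262),.083)
sh("bar ends",c1(652,222),.083);sh("bar ends",c1(563,302),.083)
q=get_image("scene")
for t,z in [("knob_grip",.074),("pointer",.032),("index_tip",.033),("can_a_center",.032)]:
    for d in place_of(q,t)[:1]: 
        print("scene",t,(w2s(S,back(q,d["point"],z))[0]*1e3).round(1))
E
```

```text
[ 0.56362365 -0.05751011 -0.36528016] -20.929011509436084 [-0.6321209  -1.50378212  1.58270692 -0.74737978  0.81574269  1.5534891
 -1.84993923  0.52024288]
post1 stage mm [52.2 55.  30. ] world [ 0.6321 -0.0248  0.03  ]
post2 stage mm [52.2  4.7 30. ] world [ 0.614  -0.0717  0.03  ]
canA mouth 40 stage mm [39.1 25.6 52. ] world [ 0.6093 -0.0475  0.052 ]
can2 c 32 stage mm [77.4 24.1 44. ] world [ 0.6445 -0.0627  0.044 ]
can far b 36 stage mm [108.4  85.7  48. ] world [ 0.6955 -0.0162  0.048 ]
mouth stage mm [48.4 27.4 12. ] world [ 0.6186 -0.0493  0.012 ]
knob_grip stage mm [ -22.1 -134.6   74. ] world [ 0.4949 -0.1754  0.074 ]
pointer stage mm [-88.5 -97.5  32. ] world [ 0.4461 -0.1169  0.032 ]
index_tip stage mm [161.1 -93.2  33. ] world [ 0.6808 -0.2021  0.033 ]
can_a_center stage mm [40.8 29.5 32. ] world [ 0.6123 -0.0445  0.032 ]
can_b_center stage mm [164.1 -96.4  30. ] world [ 0.6825 -0.2061  0.03  ]
can_c_center stage mm [78.7 25.6 28. ] world [ 0.6463 -0.0618  0.028 ]
flask_center stage mm [148.7 -83.7  74.5] world [ 0.6726 -0.1888  0.0745]
reel_center stage mm [-89.5 -14.4  18. ] world [ 0.4749 -0.039   0.018 ]
index stud? stage mm [-107.7  -13.9   36. ] world [ 0.458  -0.0321  0.036 ]
idx tip stage mm [-96.6 -12.3  33. ] world [ 0.469  -0.0345  0.033 ]
pointer stage mm [ -84.2 -103.7   32. ] world [ 0.4479 -0.1243  0.032 ]
bartop stage mm [ -21.8 -131.6   83. ] world [ 0.4962 -0.1727  0.083 ]
bar ends stage mm [  -3.1 -141.    83. ] world [ 0.5104 -0.1881  0.083 ]
bar ends stage mm [ -40.4 -122.6   83. ] world [ 0.4821 -0.1576  0.083 ]
scene knob_grip [ -22. -134.   74.]
scene pointer [ -91.  -101.8   32. ]
scene index_tip [-91.4 -21.4  33. ]
scene can_a_center [30.4 26.8 32. ]
```

```bash
cat >> h.py <<'E'
S=json.load(open("S.json")) if os.path.exists("S.json") else None
def go(Pt,ang_z_stage,st):
    """TCP target in stage coords; tool z axis at angle (rad) in stage frame; returns shift mm in tool axes, turn deg"""
    Rc=R.from_rotvec(st["ee_rot"]).as_matrix()
    Pw=s2w(S,Pt)[0]; a=ang_z_stage+S[2]
    z=np.array([np.cos(a),np.sin(a),0]);y=np.array([0,0,-1.]);x=np.cross(y,z)
    T=np.c_[x,y,z]
    return ((Rc.T@(Pw-st["position"]))*1e3).round(1), np.degrees(R.from_matrix(Rc.T@T).as_rotvec()).round(1)
E
python3 - <<'E'
from h import *
from cell import *
st=observe(); print(R.from_rotvec(st["ee_rot"]).as_matrix().round(3))
print(w2s(S,st["position"]))
for a in (0,np.pi): print(go([0,.027,.15],a,st))
E
```

```text
[[-0.948 -0.     0.318]
 [-0.318 -0.    -0.948]
 [ 0.    -1.    -0.   ]]
[[-0.14961747 -0.6300431   0.24871867]]
(array([-533.2,   98.7, -412.1]), array([  0. , -50.5,   0. ]))
(array([-533.2,   98.7, -412.1]), array([ -0. , 129.5,   0. ]))
```

Emit:
arm_command(
  plan=[
    [[-0.05,0.005,-0.039],[0,-8,0]],
    [[-0.1,0.01,-0.077],[0,-16,0]],
    [[-0.15,0.015,-0.116],[0,-24,0]],
    [[-0.2,0.02,-0.155],[0,-32,0]],
    [[-0.25,0.025,-0.193],[0,-40,0]],
  ],
  fingers=1,
  squeeze=20,
)

```text
clock: 2.55
position: [0.3381, -0.3836, 0.2292]
ee_rot: [-0.901, 1.596, -1.598]
force: [0.7, -0.3, -0.8]
width: 0.614
```

```bash
python3 - <<'E'
from h import *
from cell import *
st=observe(); print(st["joints"],st["width"],w2s(S,st["position"]))
for a in (0,): print(go([0,.027,.15],a,st))
E
```

```text
[ 0.9181164   0.28359179 -0.21775245  1.85931692  0.07194656  1.00539613
  0.1268706 ] 0.6136239824293586 [[-0.09415845 -0.38518114  0.22917055]]
(array([-422.4,   79. ,   19.6]), array([ -0. , -10.2,   0. ]))
```

Emit:
arm_command(
  plan=[
    [[-0.045,0.005,0.002],[0,-2,0]],
    [[-0.09,0.015,0.004],[0,-4,0]],
    [[-0.135,0.025,0.006],[0,-6,0]],
    [[-0.18,0.035,0.008],[0,-8,0]],
    [[-0.225,0.04,0.01],[0,-10,0]],
  ],
)

```text
clock: 3.05
position: [0.4637, -0.197, 0.1885]
ee_rot: [-1.009, 1.479, -1.479]
force: [0.9, -0.7, 0.7]
width: 0.178
```

```bash
cat > st.py <<'E'
import sys
from h import *
from cell import *
st=observe(); a=list(map(float,sys.argv[1:]))
Rc=R.from_rotvec(st["ee_rot"]).as_matrix(); z=Rc[:,2]
print("t",st["clock"],"j",st["joints"].round(3),"w",round(st["width"],3),"stage",(w2s(S,st["position"])[0]*1e3).round(1),"zang",round(np.degrees(np.arctan2(z[1],z[0])-S[2]),1),"F",st["force"].round(1))
if a: print(go(np.array(a[:3])/1e3,np.radians(a[3]),st))
E
python3 st.py 0 27 150 0
```

```text
t 3.05 j [ 0.57   0.331 -0.347  1.919  0.14   0.916 -0.219] w 0.178 stage [ -43.5 -166.   188.5] zang -0.5 F [ 0.9 -0.7  0.7]
(array([-193.4,   38.5,   41.9]), array([ 0. , -0.5,  0. ]))
```

Emit:
arm_command(
  plan=[
    [[-0.045,0.009,0.01],[0,0,0]],
    [[-0.09,0.018,0.02],[0,0,0]],
    [[-0.135,0.027,0.03],[0,0,0]],
    [[-0.18,0.036,0.04],[0,0,0]],
    [[-0.189,0.038,0.042],[0,0,0]],
  ],
)

```text
clock: 3.55
position: [0.5735, -0.0316, 0.1504]
ee_rot: [-1.009, 1.476, -1.472]
force: [-0.4, 1.1, 0.2]
width: 0.006
```

```bash
python3 st.py 0 27 44 0; python3 - <<'E'
from cell import *
import cv2
p=get_image("scene");cv2.imwrite("pics/s1.png",cv2.resize(p["color"][180:400,140:420,::-1],None,fx=2.7,fy=2.7,interpolation=cv2.INTER_CUBIC))
p=get_image("top");cv2.imwrite("pics/t1.png",cv2.resize(p["color"][85:305,225:485,::-1],None,fx=2.7,fy=2.7,interpolation=cv2.INTER_CUBIC))
E
```

```text
t 3.55 j [ 0.228  0.484 -0.367  1.792  0.21   0.903 -0.599] w 0.006 stage [ -0.   27.7 150.4] zang -0.1 F [-0.4  1.1  0.2]
(array([  1.1, 106.4,   0. ]), array([ 0. , -0.1, -0.2]))
```

View pics/s1.png

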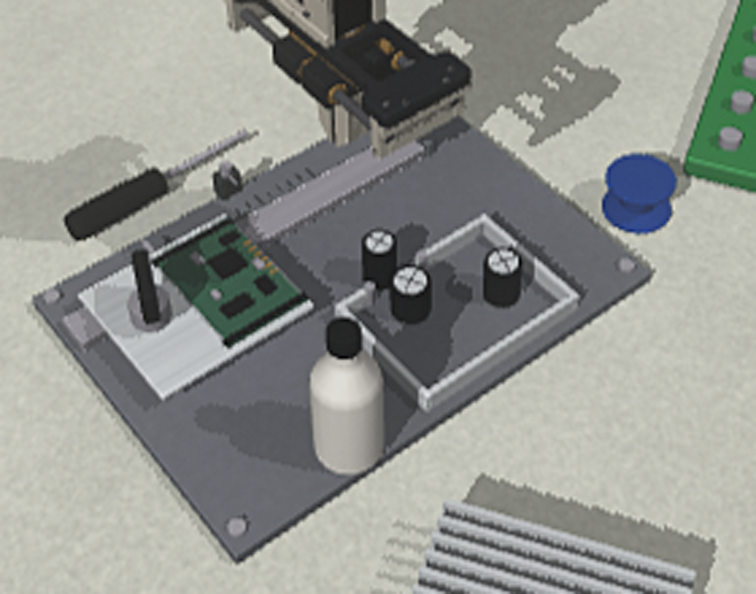

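View pics/t1.png

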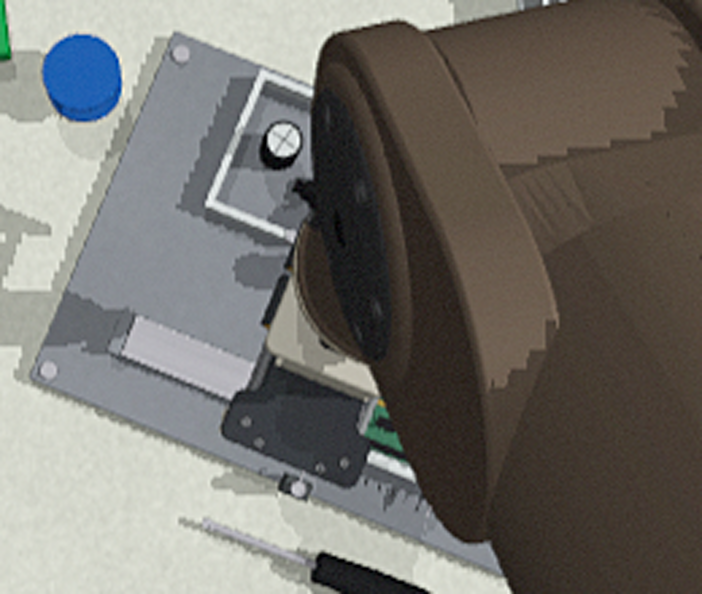

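```bash
python3 - <<'E'
from h import *
from cell import *
p=get_image("scene")
for P in ([0,27,128],[-19,27,128],[19,27,128],[0,17,128],[0,37,128],[0,27,194],[-95,27,194],[95,27,194]):
    print(P,((proj(p,s2w(S,np.array(P)/1e3))[0]-[140,180])*2.7).round())
E
```

```text
[0, 27, 128] [344. 138.]
[-19, 27, 128] [328. 124.]
[19, 27, 128] [360. 152.]
[0, 17, 128] [333. 144.]
[0, 37, 128] [355. 132.]
[0, 27, 194] [341.  69.]
[-95, 27, 194] [262.   3.]
[95, 27, 194] [430. 142.]
```

Emit:
arm_command(
  plan=[
    [[0.0,0.035,-0.004],[0,0,0]],
    [[0.0,0.07,-0.004],[0,0,0]],
    [[0.0,0.095,-0.004],[0,0,0]],
    [[0.0,0.107,-0.004],[0,0,0]],
    [[0.0,0.107,-0.004],[0,0,0]],
  ],
)

```text
clock: 4.2
position: [0.5664, -0.0384, 0.0431]
ee_rot: [-1.01, 1.482, -1.481]
force: [0.5, -0.2, 0.1]
width: 0.007
```

```bash
python3 st.py 43 27 42 0; python3 - <<'E'
from cell import *
import cv2
p=get_image("scene");cv2.imwrite("pics/s2.png",cv2.resize(p["color"][200:340,180:370,::-1],None,fx=4,fy=4,interpolation=cv2.INTER_CUBIC))
E
```

```text
t 4.2 j [ 0.195  0.616 -0.313  1.891  0.288  0.682 -0.666] w 0.007 stage [-4.2 18.8 43.1] zang -0.6 F [ 0.5 -0.2  0.1]
(array([-8.7,  1. , 47.1]), array([ 0.1, -0.6,  0.1]))
```

View pics/s2.png

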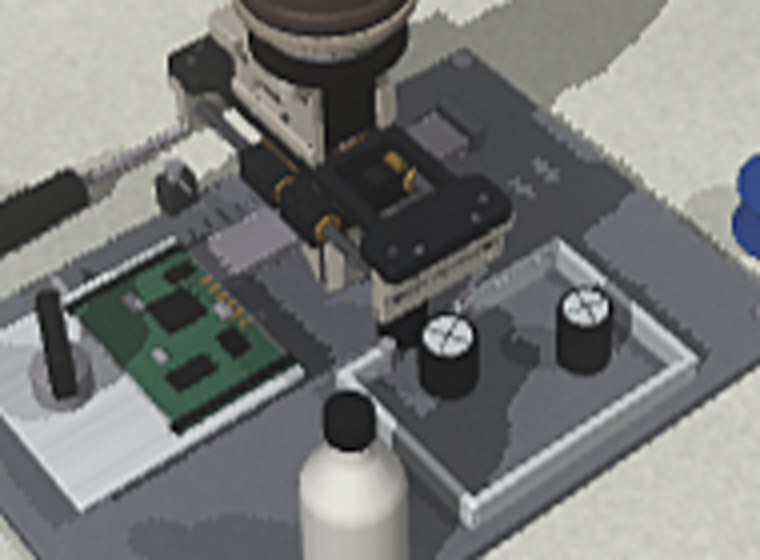

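Emit:
arm_command(
  plan=[
    [[-0.008,0.001,0.001],[0,0,0]],
    [[-0.0085,0.001,0.006],[0,0,0]],
    [[-0.0085,0.001,0.011],[0,0,0]],
    [[-0.0085,0.001,0.016],[0,0,0]],
    [[-0.0085,0.001,0.02],[0,0,0]],
  ],
)

```text
clock: 4.75
position: [0.5901, -0.0364, 0.0433]
ee_rot: [-1.008, 1.479, -1.48]
force: [-1.0, -0.4, 0.7]
width: 0.006
```

```bash
python3 st.py 43 27 42 0; python3 - <<'E'
from cell import *
import cv2
p=get_image("scene");cv2.imwrite("pics/s3.png",cv2.resize(p["color"][200:340,180:370,::-1],None,fx=4,fy=4,interpolation=cv2.INTER_CUBIC))
E
```

```text
t 4.75 j [ 0.188  0.641 -0.312  1.833  0.286  0.71  -0.66 ] w 0.006 stage [17.2 29.2 43.3] zang -0.5 F [-1.  -0.4  0.7]
(array([ 1.9,  1.3, 25.8]), array([-0. , -0.5,  0. ]))
```

View pics/s3.png

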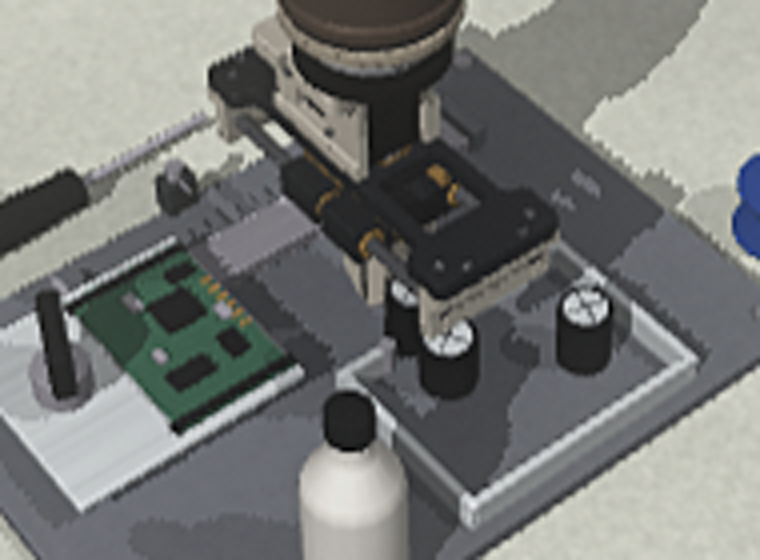

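Emit:
arm_command(
  plan=[
    [[0.002,0.001,0.004],[0,0,0]],
    [[0.002,0.001,0.008],[0,0,0]],
    [[0.002,0.001,0.012],[0,0,0]],
    [[0.002,0.001,0.016],[0,0,0]],
    [[0.002,0.001,0.019],[0,0,0]],
  ],
)

```text
clock: 5.3
position: [0.6067, -0.045, 0.0419]
ee_rot: [-1.008, 1.479, -1.48]
force: [-0.1, 0.6, -0.7]
width: 0.002
```

```bash
python3 st.py 43 27 42 0; python3 - <<'E'
from cell import *
import cv2
p=get_image("scene");cv2.imwrite("pics/s4.png",cv2.resize(p["color"][200:340,180:370,::-1],None,fx=4,fy=4,interpolation=cv2.INTER_CUBIC))
E
```

```text
t 5.3 j [ 0.198  0.664 -0.311  1.789  0.286  0.733 -0.64 ] w 0.002 stage [35.8 27.1 41.9] zang -0.5 F [-0.1  0.6 -0.7]
(array([ 0. , -0.1,  7.2]), array([-0. , -0.5,  0. ]))
```

View pics/s4.png

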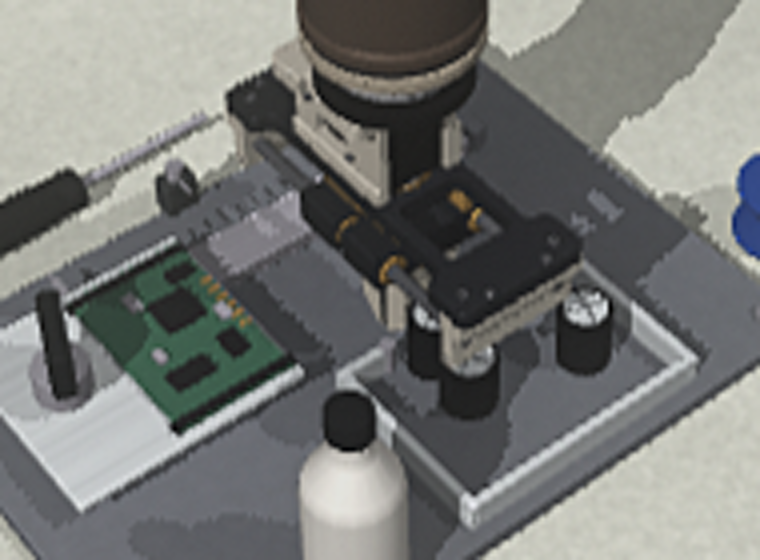

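Emit:
arm_command(
  plan=[
    [[0.0,0.0,0.004],[0,0,0]],
    [[0.0,0.0,0.008],[0,0,0]],
    [[0.0,0.0,0.012],[0,0,0]],
    [[0.0,0.0,0.016],[0,0,0]],
    [[0.0,0.0,0.018],[0,0,0]],
  ],
)

```text
clock: 5.85
position: [0.6236, -0.0516, 0.042]
ee_rot: [-1.008, 1.479, -1.48]
force: [-0.6, -0.2, 0.8]
width: 0.001
```

```bash
python3 st.py 10 27 42 0; python3 - <<'E'
from h import *
from cell import *
import cv2
p=get_image("scene");cv2.imwrite("pics/s5.png",cv2.resize(p["color"][200:340,180:370,::-1],None,fx=4,fy=4,interpolation=cv2.INTER_CUBIC))
for t,z in [("can_a_center",.032),("can_b_center",.03),("can_c_center",.028)]:
    for d in place_of(p,t): 
        print("scene",t,d["point"],d["confidence"],(w2s(S,back(p,d["point"],z))[0]*1e3).round(1))
E
```

```text
t 5.85 j [ 0.204  0.684 -0.31   1.743  0.284  0.758 -0.623] w 0.001 stage [53.9 26.9 42. ] zang -0.5 F [-0.6 -0.2  0.8]
(array([  0.3,  -0. , -43.9]), array([-0. , -0.5, -0. ]))
scene can_a_center [292.0, 285.0] 0.63 [72.5 29.  32. ]
scene can_b_center [293.0, 294.1] 0.73 [90.3 16.9 30. ]
scene can_b_center [325.4, 288.1] 0.54 [119.1  76.2  30. ]
scene can_c_center [302.8, 300.5] 0.51 [113.4  22.5  28. ]
```

View pics/s5.png

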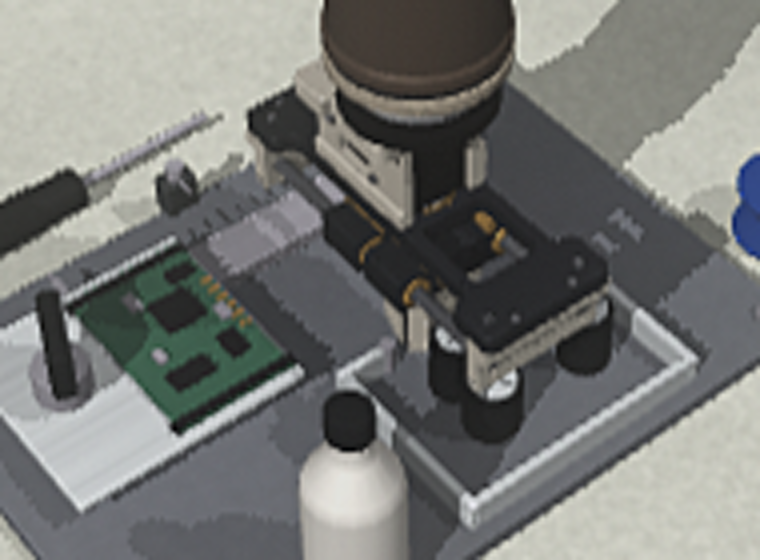

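Emit:
arm_command(
  plan=[
    [[0.0,0.0,-0.012],[0,0,0]],
    [[0.0,0.0,-0.03],[0,0,0]],
    [[0.0,0.0,-0.055],[0,0,0]],
    [[0.0,-0.03,-0.08],[0,0,0]],
    [[0.0,-0.08,-0.12],[0,0,0]],
  ],
)

```text
clock: 6.55
position: [0.5179, -0.0106, 0.1103]
ee_rot: [-1.011, 1.482, -1.479]
force: [-0.1, 0.6, 2.4]
width: 0.005
```

Emit:
arm_command(
  plan=[
    [[0.0,-0.03,-0.04],[0,0,0]],
    [[0.01,-0.06,-0.08],[0,0,0]],
    [[0.02,-0.09,-0.11],[0,0,0]],
    [[0.02,-0.09,-0.11],[0,0,0]],
  ],
)

```text
clock: 6.95
position: [0.4077, 0.0115, 0.2042]
ee_rot: [-1.007, 1.474, -1.481]
force: [0.6, -0.9, -0.3]
width: 0.003
```

```bash
python3 st.py -21 -134 130 0; python3 - <<'E'
from h import *
from cell import *
import cv2
for n in ("scene","top"):
  p=get_image(n);cv2.imwrite(f"pics/{n}6.png",cv2.resize(p["color"][85:385,170:485,::-1],None,fx=2,fy=2,interpolation=cv2.INTER_CUBIC))
  for t,z in [("can_a_center",.032),("can_b_center",.03),("can_c_center",.028)]:
    for d in place_of(p,t): 
        print(n,t,d["point"],d["confidence"],(w2s(S,back(p,d["point"],z))[0]*1e3).round(1))
E
```

```text
t 6.95 j [ 0.239  0.166 -0.447  2.101  0.095  0.89  -0.635] w 0.003 stage [-170.3    8.7  204.2] zang -0.4 F [ 0.6 -0.9 -0.3]
(array([141.6,  74.9, 150. ]), array([-0.2, -0.4,  0. ]))
scene can_a_center [257.7, 280.0] 0.53 [ 18.8 -16.   32. ]
scene can_a_center [291.3, 288.2] 0.49 [78.  22.7 32. ]
scene can_b_center [324.4, 283.7] 0.71 [109.4  82.2  30. ]
scene can_c_center [304.2, 301.6] 0.6 [117.1  22.9  28. ]
top can_a_center [353.0, 165.2] 0.68 [78.6 25.6 32. ]
top can_a_center [430.1, 149.3] 0.17 [160.9 -97.1  32. ]
top can_b_center [327.2, 142.5] 0.57 [101.1  86.7  30. ]
top can_c_center [362.7, 149.3] 0.66 [114.7  19.5  28. ]
top can_c_center [421.3, 246.4] 0.42 [ -14.8 -148.7   28. ]
```

View pics/scene6.png

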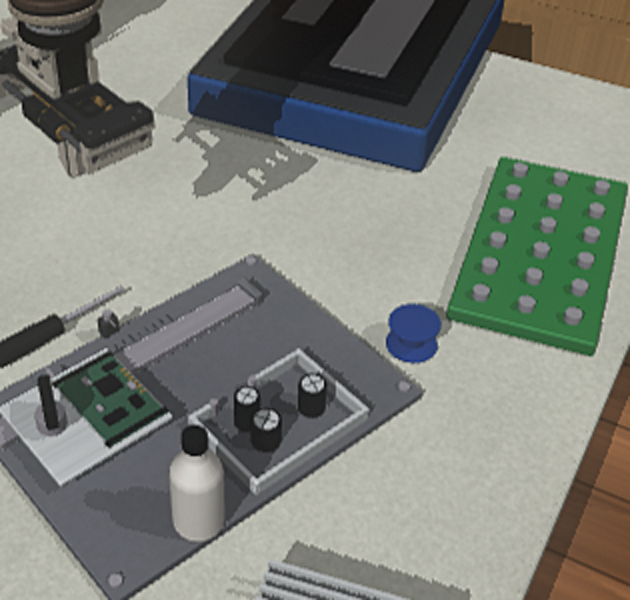

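View pics/top6.png

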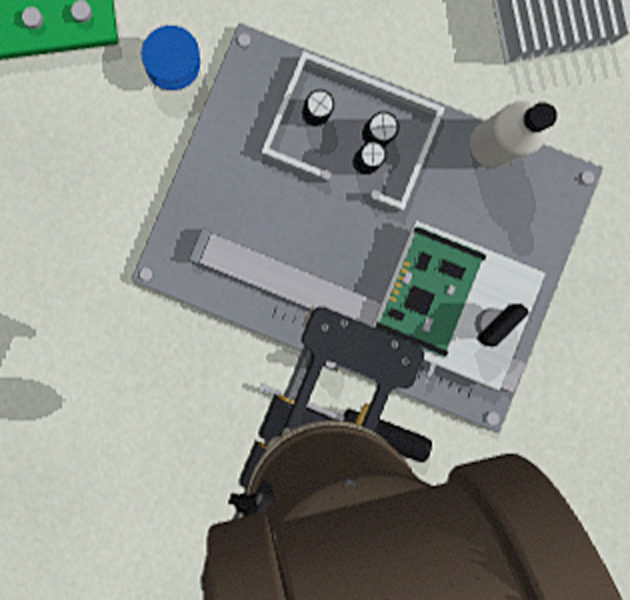

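Emit:
arm_command(
  plan=[
    [[0.02,0.0,0.02],[0,-8,0]],
    [[0.04,0.0,0.04],[0,-16,0]],
    [[0.06,0.0,0.06],[0,-24,0]],
    [[0.08,0.0,0.08],[0,-32,0]],
    [[0.1,0.0,0.1],[0,-40,0]],
  ],
  fingers=0,
)

```text
clock: 7.85
position: [0.4669, -0.1198, 0.2002]
ee_rot: [-1.347, 0.964, -0.962]
force: [0.7, 0.2, 0.3]
width: 0.391
```

```bash
python3 st.py -21 -133.5 130 63
```

```text
t 7.85 j [ 0.514  0.298 -0.46   1.945  0.162  0.935  0.304] w 0.391 stage [-68.1 -92.8 200.2] zang 39.8 F [0.7 0.2 0.3]
(array([61.5, 70.2, 10.1]), array([  0. , -23.2,  -0.1]))
```

Emit:
arm_command(
  plan=[
    [[0.02,0.02,0.003],[0,-8,0]],
    [[0.04,0.04,0.006],[0,-16,0]],
    [[0.0615,0.06,0.01],[0,-23.2,0]],
    [[0.0615,0.07,0.01],[0,-23.2,0]],
    [[0.0615,0.07,0.01],[0,-23.2,0]],
  ],
)

```text
clock: 8.35
position: [0.4943, -0.1736, 0.1288]
ee_rot: [-1.468, 0.663, -0.656]
force: [-0.7, -0.0, 0.6]
width: 0.502
```

```bash
python3 st.py -21 -133.5 77 63; python3 - <<'E'
from h import *
from cell import *
import cv2
p=get_image("scene");cv2.imwrite("pics/s7.png",cv2.resize(p["color"][190:340,140:340,::-1],None,fx=4,fy=4,interpolation=cv2.INTER_CUBIC))
E
```

```text
t 8.35 j [ 0.602  0.463 -0.488  1.923  0.286  0.828  0.687] w 0.502 stage [ -23.2 -133.2  128.8] zang 62.5 F [-0.7 -0.   0.6]
(array([ 2.3, 51.8,  0.9]), array([ 0.1, -0.5, -0.2]))
```

View pics/s7.png

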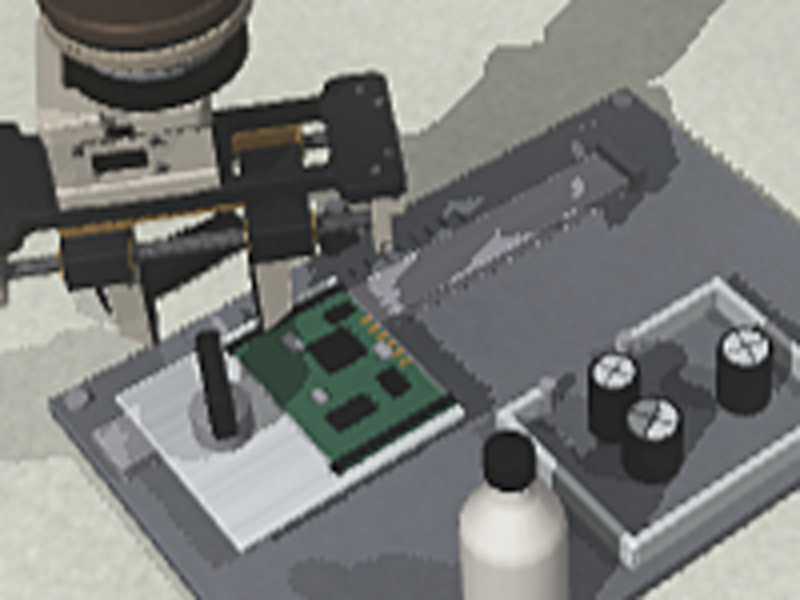

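Emit:
arm_command(
  plan=[
    [[0.002,0.02,0.001],[0,0,0]],
    [[0.002,0.036,0.001],[0,0,0]],
    [[0.002,0.046,0.001],[0,0,0]],
    [[0.002,0.049,0.001],[0,0,0]],
    [[0.002,0.049,0.001],[0,0,0]],
  ],
)

```text
clock: 8.9
position: [0.4977, -0.1742, 0.0824]
ee_rot: [-1.469, 0.657, -0.658]
force: [0.6, -0.1, -0.4]
width: 0.499
```

```bash
python3 st.py -21 -133.5 80 63; python3 - <<'E'
from h import *
from cell import *
import cv2
p=get_image("scene");cv2.imwrite("pics/s8.png",cv2.resize(p["color"][190:340,140:340,::-1],None,fx=4,fy=4,interpolation=cv2.INTER_CUBIC))
E
```

```text
t 8.9 j [ 0.571  0.528 -0.455  1.96   0.339  0.728  0.643] w 0.499 stage [ -19.9 -132.6   82.4] zang 62.7 F [ 0.6 -0.1 -0.4]
(array([-0.5,  2.4, -1.3]), array([-0. , -0.3,  0. ]))
```

View pics/s8.png

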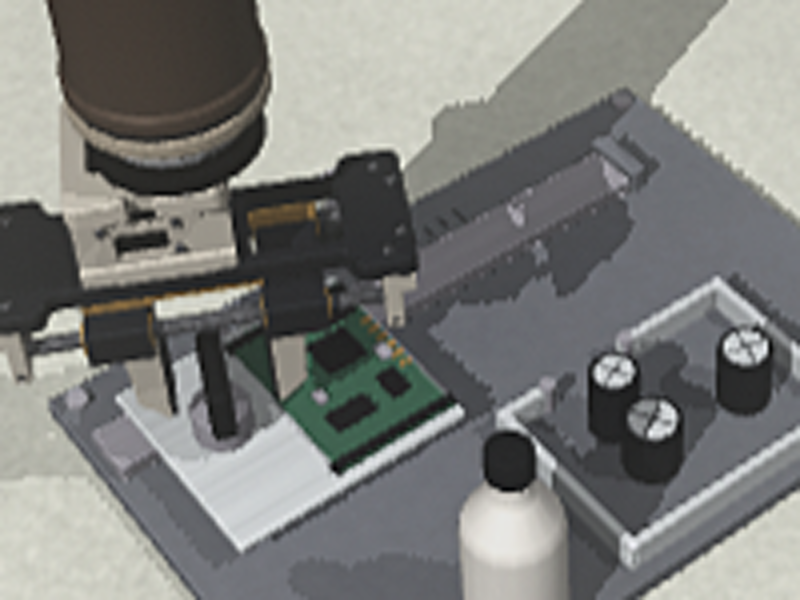

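Emit:
arm_command(
  plan=[
    [[0.0,0.002,-0.001],[0,0,0]],
    [[0.0,0.002,-0.001],[0,0,0]],
    [[0.0,0.002,-0.001],[0,0,0]],
    [[0.0,0.002,-0.001],[0,0,0]],
    [[0.0,0.002,-0.001],[0,0,0]],
  ],
  fingers=1,
  squeeze=40,
)

```text
clock: 9.45
position: [0.4958, -0.1758, 0.08]
ee_rot: [-1.47, 0.659, -0.657]
force: [-1.1, 4.8, 4.0]
width: 0.131
```

```bash
python3 st.py -21 -133.5 80 63
```

```text
t 9.45 j [ 0.572  0.531 -0.452  1.963  0.342  0.724  0.643] w 0.131 stage [ -21.1 -134.8   80. ] zang 62.7 F [-1.1  4.8  4. ]
(array([-0.5,  0. ,  1.2]), array([ 0.1, -0.3, -0. ]))
```

Emit:
arm_command(
  plan=[
    [[-0.0017,0,0.0033],[0,7,0]],
    [[-0.0034,0,0.0065],[0,14,0]],
    [[-0.005,0,0.0098],[0,21,0]],
    [[-0.0067,0,0.013],[0,28,0]],
    [[-0.0084,0,0.0163],[0,35,0]],
  ],
)

```text
clock: 9.95
position: [0.5032, -0.158, 0.0801]
ee_rot: [-1.261, 1.126, -1.125]
force: [-1.0, -0.2, -0.1]
width: 0.128
```

```bash
cat > nx.py <<'E'
from h import *
from cell import *
import sys
st=observe();Rc=R.from_rotvec(st["ee_rot"]).as_matrix(); z=Rc[:,2];ph=np.arctan2(z[1],z[0])-S[2]
P=w2s(S,st["position"])[0]*1e3
k=np.pi/2-ph
if k<-1: k+=2*np.pi
print("t",st["clock"],"P",P.round(1),"phi",np.degrees(ph).round(1),"knob",round(k,3),"travel by angle",(30*k).round(1),"by pos",(P[1]+149).round(1),"F",st["force"].round(1),"T",st["ft_torque"].round(2),"w",round(st["width"],3),"j7",st["joints"][6].round(2))
dg=float(sys.argv[1]); d=np.radians(dg)*30
print([ (round(-d*i/5*np.cos(ph),2),round(d*i/5*np.sin(ph),2),dg*i/5) for i in range(1,6)])
# correction to ideal axis: x=-21.1, y=-149+.3+30k
ey=(-149+.0+30*k)-P[1]; ex=-21.1-P[0]
print("corr tool x,z:",(ex*np.sin(ph)-ey*np.cos(ph)).round(2),(ex*np.cos(ph)+ey*np.sin(ph)).round(2),"dz",P[2])
E
python3 nx.py 35
```

```text
t 9.95 P [ -20.5 -115.4   80.1] phi 27.4 knob 1.092 travel by angle 32.8 by pos 33.6 F [-1.  -0.2 -0.1] T [0.03 0.03 0.29] w 0.128 j7 0.11
[(np.float64(-3.25), np.float64(1.69), 7.0), (np.float64(-6.51), np.float64(3.38), 14.0), (np.float64(-9.76), np.float64(5.06), 21.0), (np.float64(-13.01), np.float64(6.75), 28.0), (np.float64(-16.27), np.float64(8.44), 35.0)]
corr tool x,z: 0.49 -0.88 dz 80.07766118172319
```

Torque 0.29 Nm, forces low: it turns. Next.

Emit:
arm_command(
  plan=[
    [[-0.0033,0,0.0017],[0,7,0]],
    [[-0.0065,0,0.0034],[0,14,0]],
    [[-0.0098,0,0.0051],[0,21,0]],
    [[-0.013,0,0.0068],[0,28,0]],
    [[-0.0163,0,0.0084],[0,35,0]],
  ],
)

```text
clock: 10.45
position: [0.5105, -0.141, 0.0801]
ee_rot: [-0.93, 1.564, -1.566]
force: [3.1, -2.2, -3.7]
width: 0.131
```

```bash
python3 nx.py 35;  python3 - <<'E'
from h import *
from cell import *
import cv2
p=get_image("scene");cv2.imwrite("pics/s9.png",cv2.resize(p["color"][190:340,140:340,::-1],None,fx=4,fy=4,interpolation=cv2.INTER_CUBIC))
E
```

```text
t 10.45 P [-19.8 -96.9  80.1] phi -7.6 knob 1.703 travel by angle 51.1 by pos 52.1 F [ 3.1 -2.2 -3.7] T [-0.28 -0.57  0.29] w 0.131 j7 -0.42
[(np.float64(-3.63), np.float64(-0.48), 7.0), (np.float64(-7.27), np.float64(-0.97), 14.0), (np.float64(-10.9), np.float64(-1.45), 21.0), (np.float64(-14.53), np.float64(-1.93), 28.0), (np.float64(-18.17), np.float64(-2.41), 35.0)]
corr tool x,z: 1.16 -1.15 dz 80.13522316364299
```

View pics/s9.png

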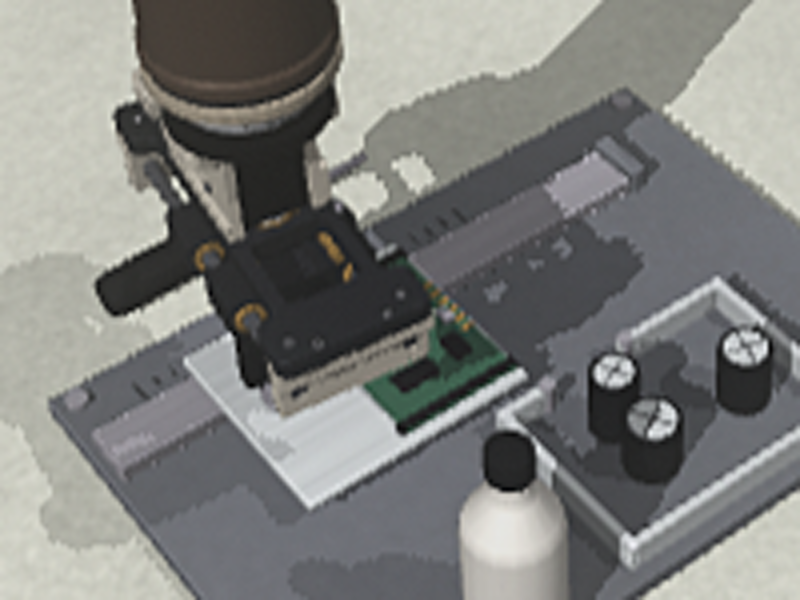

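Emit:
arm_command(
  plan=[
    [[-0.0036,0,-0.0008],[0,7,0]],
    [[-0.0071,0,-0.0015],[0,14,0]],
    [[-0.0106,0,-0.0021],[0,21,0]],
    [[-0.0142,0,-0.0026],[0,28,0]],
    [[-0.0177,0,-0.0032],[0,35,0]],
  ],
)

```text
clock: 11.0
position: [0.5174, -0.1244, 0.0802]
ee_rot: [-0.461, 1.96, -1.963]
force: [7.6, -2.9, -9.8]
width: 0.128
```

```bash
python3 nx.py 35
```

```text
t 11.0 P [-19.2 -78.9  80.2] phi -42.4 knob 2.311 travel by angle 69.3 by pos 70.1 F [ 7.6 -2.9 -9.8] T [-0.56 -1.76  0.29] w 0.128 j7 -0.94
[(np.float64(-2.71), np.float64(-2.47), 7.0), (np.float64(-5.41), np.float64(-4.95), 14.0), (np.float64(-8.12), np.float64(-7.42), 21.0), (np.float64(-10.82), np.float64(-9.89), 28.0), (np.float64(-13.53), np.float64(-12.36), 35.0)]
corr tool x,z: 1.78 -0.89 dz 80.19984218965674
```

Emit:
arm_command(
  plan=[
    [[-0.0032,0.0005,-0.002],[0,7,0]],
    [[-0.006,0.0005,-0.0043],[0,14,0]],
    [[-0.0088,0.0005,-0.0067],[0,21,0]],
    [[-0.0115,0.0005,-0.0092],[0,28,0]],
    [[-0.0142,0.0005,-0.0117],[0,35,0]],
  ],
)

```text
clock: 11.5
position: [0.5243, -0.1078, 0.0801]
ee_rot: [-0.161, -2.146, 2.148]
force: [3.7, -4.1, -0.7]
width: 0.133
```

```bash
python3 nx.py 20;  python3 - <<'E'
from h import *
from cell import *
import cv2
for n in ("top","scene"):
  p=get_image(n);cv2.imwrite(f"pics/{n}10.png",cv2.resize(p["color"][150:340,160:430,::-1],None,fx=2.9,fy=2.9,interpolation=cv2.INTER_CUBIC))
E
```

```text
t 11.5 P [-18.7 -61.   80.1] phi -77.5 knob 2.923 travel by angle 87.7 by pos 88.0 F [ 3.7 -4.1 -0.7] T [-0.71 -0.8   0.22] w 0.133 j7 -1.46
[(np.float64(-0.45), np.float64(-2.04), 4.0), (np.float64(-0.91), np.float64(-4.09), 8.0), (np.float64(-1.36), np.float64(-6.13), 12.0), (np.float64(-1.82), np.float64(-8.18), 16.0), (np.float64(-2.27), np.float64(-10.22), 20.0)]
corr tool x,z: 2.39 -0.25 dz 80.09829172642294
```

View pics/top10.png

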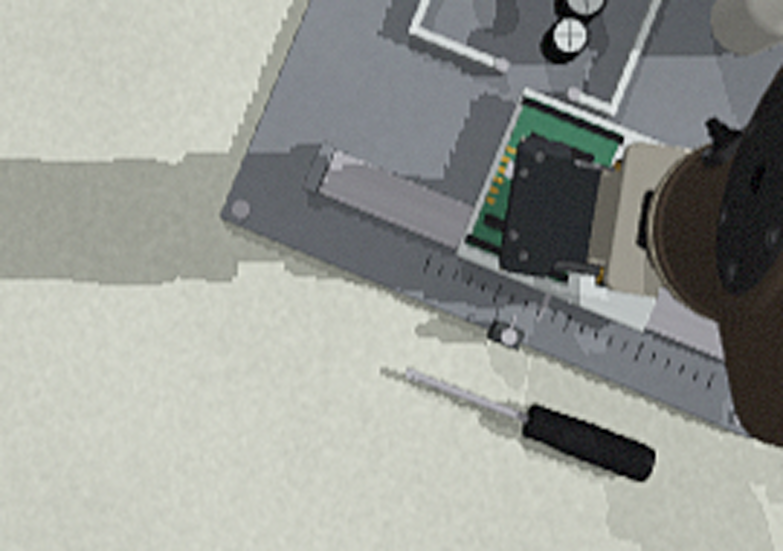

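View pics/scene10.png

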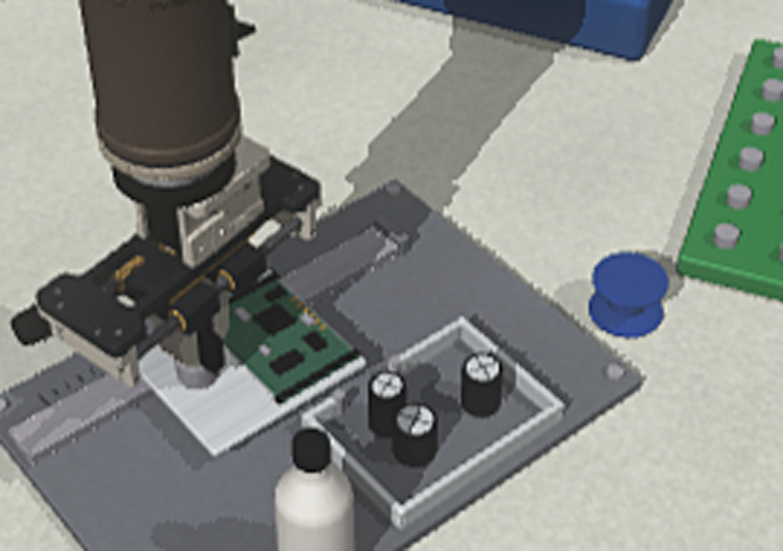

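```bash
cat > zoom.py <<'E'
from h import *
from cell import *
import cv2,sys
p=get_image("top");cv2.imwrite(f"pics/{sys.argv[1]}.png",cv2.resize(p["color"][238:278,315:375,::-1],None,fx=13,fy=13,interpolation=cv2.INTER_CUBIC))
for t,z in (("pointer",.032),("index_tip",.033),("index",.012)):
    for d in place_of(p,t)[:2]: print(t,d["point"],round(d["confidence"],2),(w2s(S,back(p,d["point"],z))[0]*1e3).round(1))
c=lambda P:((np.array(P)-[315,238])*13).round(0)
# overlay: stage-y lines
for x in (-110,-74): print(x,[c(proj(p,s2w(S,np.array([x,y,32])/1e3))[0]).tolist() for y in (-40,-30,-20,-10)])
E
python3 zoom.py z1
```

```text
pointer [344.9, 257.4] 0.8 [-87.8 -24.3  32. ]
index_tip [337.8, 257.2] 0.59 [-92.4 -11.8  33. ]
index [335.8, 261.1] 0.56 [-100.8  -14.1   12. ]
index [429.9, 148.2] 0.21 [ 169.4 -101.1   12. ]
-110 [[433.0, 439.0], [368.0, 412.0], [303.0, 385.0], [238.0, 358.0]]
-74 [[527.0, 205.0], [462.0, 178.0], [396.0, 151.0], [331.0, 125.0]]
```

View pics/z1.png

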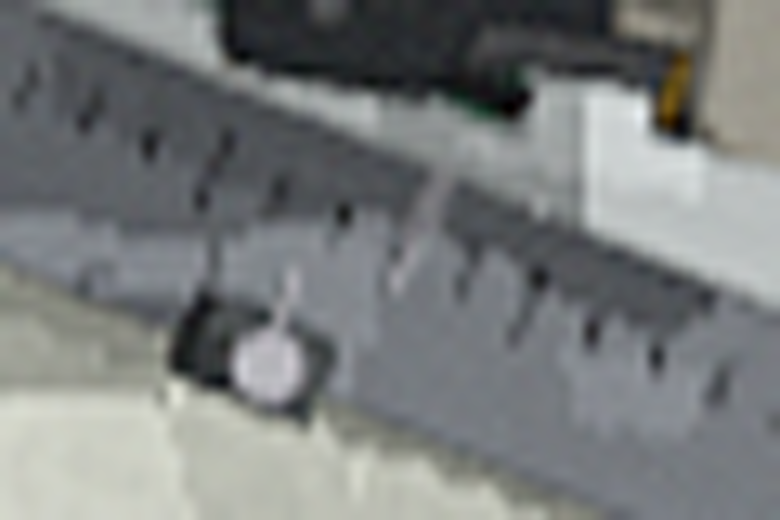

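```bash
python3 - <<'E'
from h import *
from cell import *
p=get_image("top")
for n,u,z in (("p",(440,185),.032),("p",(418,237),.032),("ptip",(396,288),.032),("i",(292,275),.033),("i",(284,318),.033)):
    print(n,(w2s(S,back(p,(u[0]/13+315,u[1]/13+238),z))[0]*1e3).round(1))
E
```

```text
p [-76.1 -27.5  32. ]
p [-84.2 -27.4  32. ]
ptip [-92.1 -27.1  32. ]
i [-96.  -12.6  33. ]
i [-102.1  -13.8   33. ]
```

Emit:
arm_command(
  plan=[
    [[-0.0007,0,-0.0028],[0,5.4,0]],
    [[-0.0014,0,-0.0055],[0,10.8,0]],
    [[-0.0021,0,-0.0083],[0,16.2,0]],
    [[-0.0029,0,-0.0111],[0,21.6,0]],
    [[-0.0036,0,-0.0138],[0,27,0]],
  ],
)

```text
clock: 12.35
position: [0.5293, -0.095, 0.0801]
ee_rot: [-0.597, -1.87, 1.87]
force: [2.7, -3.8, 0.9]
width: 0.127
```

Emit:
arm_command(
  plan=[
    [[0,0,0],[0,0,0]],
    [[0,0,0],[0,0,0]],
  ],
)

```text
clock: 12.55
position: [0.5294, -0.0948, 0.0801]
ee_rot: [-0.595, -1.872, 1.872]
force: [4.3, -3.9, 2.8]
width: 0.13
```

```bash
python3 nx.py 5; python3 zoom.py z2
```

```text
t 12.55 P [-18.7 -47.   80.1] phi -104.2 knob 3.389 travel by angle 101.7 by pos 102.0 F [ 4.3 -3.9  2.8] T [-0.63 -0.83 -0.3 ] w 0.13 j7 -1.85
[(np.float64(0.13), np.float64(-0.51), 1.0), (np.float64(0.26), np.float64(-1.02), 2.0), (np.float64(0.38), np.float64(-1.52), 3.0), (np.float64(0.51), np.float64(-2.03), 4.0), (np.float64(0.64), np.float64(-2.54), 5.0)]
corr tool x,z: 2.26 0.88 dz 80.05584627831863
pointer [339.5, 252.1] 0.76 [-82.5 -11.4  32. ]
index_tip [338.7, 257.9] 0.46 [-93.  -13.9  33. ]
index [337.9, 262.3] 0.54 [-101.4  -18.6   12. ]
-110 [[433.0, 439.0], [368.0, 412.0], [303.0, 385.0], [238.0, 358.0]]
-74 [[527.0, 205.0], [462.0, 178.0], [396.0, 151.0], [331.0, 125.0]]
```

View pics/z2.png

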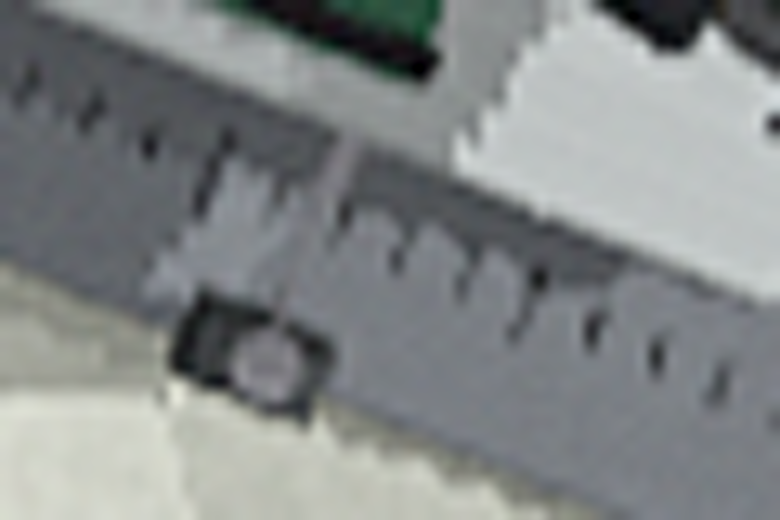

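Emit:
arm_command(
  plan=[
    [[0,0,0],[0,0,0]],
    [[0,0,0],[0,0,0]],
    [[0,0,0],[0,0,0]],
    [[0,0,0],[0,0,0]],
    [[0,0,0],[0,0,0]],
  ],
  fingers=0,
)

```text
clock: 13.25
position: [0.5281, -0.0938, 0.0794]
ee_rot: [-0.593, -1.87, 1.87]
force: [0.3, 0.9, -0.2]
width: 0.486
```

```bash
python3 nx.py 5; python3 zoom.py z3
```

```text
t 13.25 P [-20.2 -46.6  79.4] phi -104.3 knob 3.391 travel by angle 101.7 by pos 102.4 F [ 0.3  0.9 -0.2] T [ 0.11  0.02 -0.02] w 0.486 j7 -1.85
[(np.float64(0.13), np.float64(-0.51), 1.0), (np.float64(0.26), np.float64(-1.01), 2.0), (np.float64(0.39), np.float64(-1.52), 3.0), (np.float64(0.52), np.float64(-2.03), 4.0), (np.float64(0.65), np.float64(-2.54), 5.0)]
corr tool x,z: 0.67 0.89 dz 79.40442597406866
pointer [338.3, 255.6] 0.86 [-89.3 -11.7  32. ]
index_tip [338.6, 258.0] 0.42 [-93.3 -13.8  33. ]
index [336.9, 261.7] 0.57 [-101.1  -16.4   12. ]
index [343.7, 178.1] 0.43 [53.  31.1 12. ]
-110 [[433.0, 439.0], [368.0, 412.0], [303.0, 385.0], [238.0, 358.0]]
-74 [[527.0, 205.0], [462.0, 178.0], [396.0, 151.0], [331.0, 125.0]]
```

View pics/z3.png

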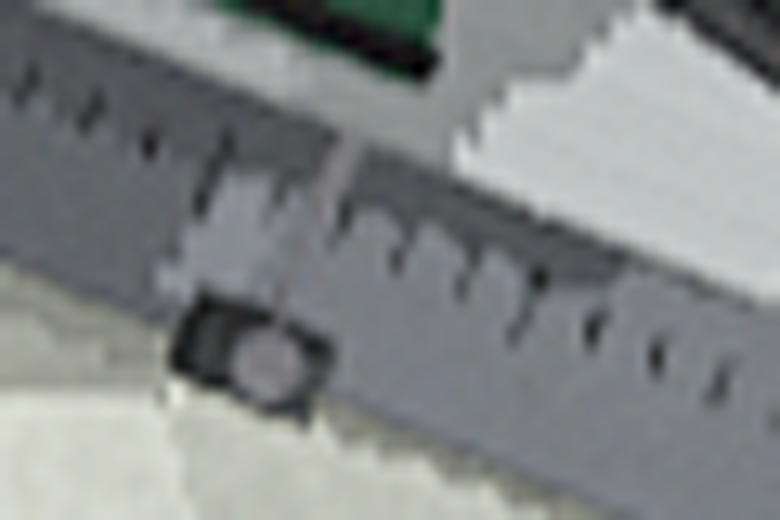

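Unchanged and aligned within about 1 mm. Lift straight up, then check.

Emit:
arm_command(
  plan=[
    [[0,-0.02,0],[0,0,0]],
    [[0,-0.05,0],[0,0,0]],
    [[0,-0.09,0],[0,0,0]],
    [[0,-0.12,0],[0,0,0]],
    [[0,-0.14,0],[0,0,0]],
  ],
)

```text
clock: 13.95
position: [0.5289, -0.0942, 0.222]
ee_rot: [-0.597, -1.871, 1.87]
force: [0.9, 0.2, 0.1]
width: 0.501
```

```bash
python3 st.py -250 -47 230 -104.2
```

```text
t 13.95 j [-0.248  0.326  0.424  1.852 -0.158  0.994 -1.944] w 0.501 stage [-19.3 -46.6 222. ] zang -104.3 F [0.9 0.2 0.1]
(array([223.4,  -8.6,  57.4]), array([ 0.1, -0.1, -0.1]))
```

Emit:
arm_command(
  plan=[
    [[0.015,-0.005,0.025],[0,0,0]],
    [[0.03,-0.01,0.05],[0,0,0]],
    [[0.045,-0.01,0.075],[0,0,0]],
    [[0.06,-0.01,0.1],[0,0,0]],
    [[0.072,-0.01,0.12],[0,0,0]],
  ],
)

```text
clock: 14.45
position: [0.3986, -0.151, 0.2296]
ee_rot: [-0.594, -1.869, 1.869]
force: [0.0, -1.0, -0.4]
width: 0.5
```

```bash
python3 zoom.py z4; python3 - <<'E'
from h import *
from cell import *
import cv2
for n in ("top","scene"):
  p=get_image(n);cv2.imwrite(f"pics/{n}11.png",p["color"][:,:,::-1])
  for t,z in [("can_a_center",.032),("can_b_center",.03),("can_c_center",.028)]:
    for d in place_of(p,t)[:1]: print(n,t,d["point"],d["confidence"],(w2s(S,back(p,d["point"],z))[0]*1e3).round(1))
E
```

```text
pointer [335.4, 255.6] 0.95 [-91.4  -6.8  32. ]
index_tip [337.7, 256.7] 0.66 [-91.7 -11.3  33. ]
index [336.7, 261.6] 0.56 [-101.1  -16.    12. ]
-110 [[433.0, 439.0], [368.0, 412.0], [303.0, 385.0], [238.0, 358.0]]
-74 [[527.0, 205.0], [462.0, 178.0], [396.0, 151.0], [331.0, 125.0]]
top can_a_center [355.7, 165.1] 0.67 [80.7 21.  32. ]
top can_b_center [328.3, 140.1] 0.74 [106.2  86.4  30. ]
top can_c_center [362.3, 149.8] 0.56 [113.5  19.8  28. ]
scene can_a_center [290.6, 290.1] 0.53 [80.8 18.6 32. ]
scene can_b_center [325.6, 283.7] 0.75 [110.9  84.1  30. ]
scene can_c_center [285.5, 285.3] 0.58 [62.2 20.6 28. ]
```

View pics/z4.png

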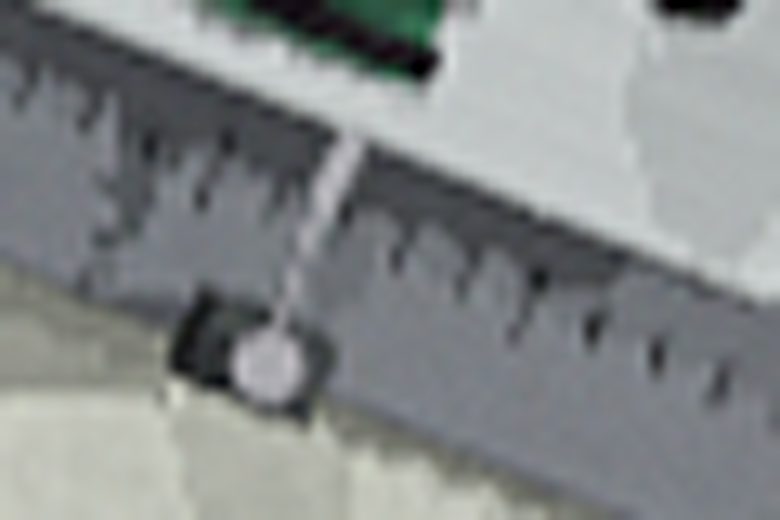

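View pics/top11.png

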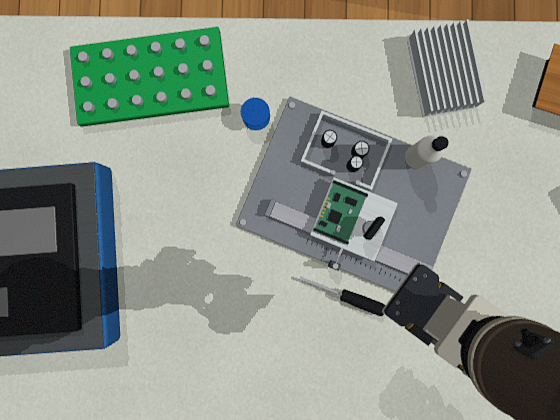

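View pics/scene11.png

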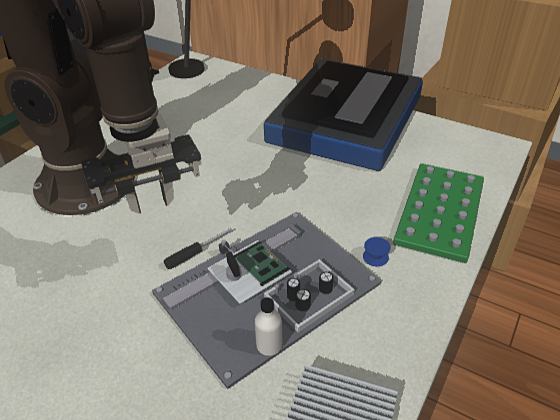

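The zoomed picture shows the pointer and index pointer forming one straight line, from (350,145) to (280,325). The cans stand upright in the tray, and the bottle, reel and screwdriver look unmoved. I'm handing in.

```bash
python3 - <<'E'
from cell import *
st=observe(); print(st["clock"],st["force"].round(1),abs(st["dq"]).max())
print(sign_off())
E
```

```text
15.05 [-0.6  0.1 -0.7] 0.0018348347163867332
the job is handed in; nothing more can be done
None
```

The job is done and handed in at 15 s of robot time; the hand-in gives no verdict, so the result below rests on my own checks.

**What I did:**
- With the closed fingers I pushed the 26 mm can through the mouth and into the tray; it moved the 30 mm can further in as it went.
- I then gripped the knob and turned it about 167° clockwise, following the carriage from about 14 mm to about 102 mm of travel. After that I let go, lifted clear and backed off.

**Last checks:**
- **Cans:** all three stand upright in the tray, at about stage (79, 23), (107, 86) and (113, 20) mm.
- **Pointers:** in the zoomed top view the carriage pointer and index pointer form one straight line, within about 1 mm.
- **Bystanders:** the bottle, reel and screwdriver look unmoved in the pictures.
- **Robot:** clear of everything and at rest.

**Readings that disagreed:**
- The network's last readings put the pointers 4.5 mm apart. I went by the zoomed picture, backed by the knob angle, which puts the pointer at stage y -13.3 mm against about -13 mm for the index pointer.
- One network reading in the scene view put the 30 mm can at x = 62 mm, outside the limit. It landed on the 26 mm can instead; the picture and the top view show the 30 mm can well inside.
- While I turned the knob, the wrist force rose to about 13 N, probably because the grip was about 1 mm off the knob's axis. It eased after a small correction.

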